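# Unlock the pigment chest: dial 4-7-5 and draw the bolt

### The job

Unlock the green pigment chest: roll its three thumbwheels with a fingertip until they read 4 - 7 - 5 from left to right as seen from the robot, each digit squarely on top between the red pointers, and then draw the red bolt knob fully to the right, away from the wheels. Feel your way gently: never press any part of the chest or its lock with more than 20 N, let go at the end, and leave the jars and the palette knife where they are.

Things in the scene. Friction and masses are not known exactly. Their poses are not given: they have to be found in the camera images.
- chest: Green steel pigment chest fixed to the table, 200 (x) x 300 (y) x 100 mm high, turned a little. Origin: centre of its underside; its x points away from the robot, y left, z up. Through its flat top stand three white thumbwheels in a row, 56 mm in diameter, 22 mm wide, axles along its y at about 90 mm height, centres at x = 0, y = +90, +44, -2 mm. 10 mm high red pointers between them.
- wheel_left (a joint): Turn of the left thumbwheel, rad. Ten black digits 0 to 9 round the rim, upright as read from the robot's side; the one on the very top, level with the red pointers, counts. Digit n is on top at n x 0.6283; whole turns make no difference. The value grows as the top of the rim moves along the chest's +x, by distance / 28 mm. It may start between digits. 4 is on top at 2.513.
- wheel_left_top (a point): The topmost point of the left thumbwheel's rim, mid-width, nominally 118 mm above the table (18 above the chest's top). A fixed point of the chest, read from its drawing: the worn axle really sits up to 4 mm higher or lower, other for each wheel, so the rim must be found by touch. Pressed, the sprung axle gives 1 mm per 8 N, 6 mm at most.
- wheel_middle (a joint): Turn of the middle thumbwheel, rad. Like the left one. Turns endlessly both ways, no clicks, a steady drag of about 2 N at the rim; stays where it is left. It is rolled by the friction of a fingertip pressed on the top of its rim and dragged along the chest's x: some 6 to 12 N does it, with some slip. 7 is on top at 4.398.
- wheel_middle_top (a point): The topmost point of the middle thumbwheel's rim, mid-width, nominally 118 mm above the table (18 above the chest's top). A fixed point of the chest, read from its drawing: the worn axle really sits up to 4 mm higher or lower, other for each wheel, so the rim must be found by touch. Pressed, the sprung axle gives 1 mm per 8 N, 6 mm at most.
- wheel_right (a joint): Turn of the right thumbwheel, rad. Like the other two in every way. 5 is on top at 3.142.
- wheel_right_top (a point): The topmost point of the right thumbwheel's rim, mid-width, nominally 118 mm above the table (18 above the chest's top). A fixed point of the chest, read from its drawing: the worn axle really sits up to 4 mm higher or lower, other for each wheel, so the rim must be found by touch. Pressed, the sprung axle gives 1 mm per 8 N, 6 mm at most.
- bolt (a joint): How far the lock bolt is drawn, m: 0 locked, 0.030 fully drawn, along the chest's -y (right, away from the wheels), about 2.5 N of drag, no spring. Inside, three round-ended pins stop it after about 2 mm unless every wheel has its code digit on top (within about 0.15 rad they pull the wheels straight for a few newtons more). Once drawn it locks the wheels.
- bolt_knob (a point): Centre of the bolt's red square knob, 18 x 18 mm, 20 mm tall, on a 12 mm stem; 122 mm above the table, top at 132 mm; in the chest's frame at x = 0, y = -85 mm when locked, -115 mm when drawn. 63 mm of the chest's top are free between it and the right wheel, for a fingertip to push it from its wheel side.
- brush_jar: Bystander: glass jar with brushes, 72 mm across, 95 mm high (175 mm with the brushes), standing left of the chest. Origin: centre of its underside.
- paint_jar: Bystander: red paint jar with a green cap, 68 mm across, 85 mm high, standing right of the chest. Origin: centre of its underside.
- palette_knife: Bystander: palette knife 200 mm long lying flat on the table between the robot and the chest. Origin: under its middle; its x runs along it.

How it is judged (in metres and radians):
On the way, in this order (a step that is already met when the one before it is completed fails the run):
1. the three wheels show 4, 7 and 5 with the bolt still locked ((value of joint wheel_left between -4.0199 and -3.5199 rad or value of joint wheel_left between 2.2633 and 2.7633 rad or value of joint wheel_left between 8.5465 and 9.0465 rad) and (value of joint wheel_middle between -2.135 and -1.635 rad or value of joint wheel_middle between 4.1482 and 4.6482 rad or value of joint wheel_middle between 10.4314 and 10.9314 rad) and (value of joint wheel_right between -3.3916 and -2.8916 rad or value of joint wheel_right between 2.8916 and 3.3916 rad or value of joint wheel_right between 9.1748 and 9.6748 rad) and value of joint bolt below 0.006 m), for 0.2 s.
2. the bolt is drawn (value of joint bolt above 0.026 m), for 0.1 s.
At the end, for the whole second after the job is handed in: The wheels show 4, 7 and 5 on top (each within 0.25 rad, 40 % of a digit's step), the bolt is drawn by more than 26 of its 30 mm and at rest, and the fingers have let go ((value of joint wheel_left between -4.0199 and -3.5199 rad or value of joint wheel_left between 2.2633 and 2.7633 rad or value of joint wheel_left between 8.5465 and 9.0465 rad) and (value of joint wheel_middle between -2.135 and -1.635 rad or value of joint wheel_middle between 4.1482 and 4.6482 rad or value of joint wheel_middle between 10.4314 and 10.9314 rad) and (value of joint wheel_right between -3.3916 and -2.8916 rad or value of joint wheel_right between 2.8916 and 3.3916 rad or value of joint wheel_right between 9.1748 and 9.6748 rad) and value of joint bolt above 0.026 m and velocity of joint bolt below 0.01 m/s and contact force between the fingers and chest below 0.3 N); the robot touches nothing.
It fails at once if the chest, a wheel or the bolt is pressed with more than 20 N (contact force between any of the fingers, the arm and chest above 20 N).
It fails at once if the brush jar is moved more than 30 mm or tipped over (distance of brush_jar from where it was at the start of the episode above 0.03 m or angle between brush_jar's own z axis and vertical above 0.5 rad).
It fails at once if the paint jar is moved more than 30 mm or tipped over (distance of paint_jar from where it was at the start of the episode above 0.03 m or angle between paint_jar's own z axis and vertical above 0.5 rad).
It fails at once if the palette knife is moved more than 30 mm (distance of palette_knife from where it was at the start of the episode above 0.03 m).
It also fails if it takes over 72 s, if anything falls off the work surface, if the arm or the gripper's body presses on something with over 40 N, if the wrist force passes 120 N, or if a joint passes its speed limit or range.

### The arm

A 6-joint arm with a two-finger parallel gripper is mounted at the origin on the work surface. World frame = base frame: x ahead of the robot, y to its left, z up, the work surface at z = 0. Lengths are in mm, angles in rad, forces in N, time in s.
With the tool pointing down it reaches from about 300 to 825 mm from the base axis. Payload 5.4 kg.
Tool frame: the origin (TCP) lies midway between the tips of the shut fingers; the grasp point (between the pads) lies 19 mm behind it; z points along the fingers, y is the line along which they close (so a half turn about z gives the same grasp; the last joint's range is limited). The gripper opens to 92 mm and grips with 3 to 60 N. Pads are 20 mm wide; open, the fingers measure 128 mm over their backs; the gripper's body (75 mm by 189 mm) begins 69 mm behind the grasp point.
Start: joints at [0.99, 0.158, 1.597, -0, 1.386, -0.21], TCP at [208.366, 535.901, 214.601] pointing down, gripper open.
Joint ranges: [-2.91, 2.91], [-0.94, 2.29], [0.18, 2.7], [-1.29, 4.43], [0.17, 2.64], [-3, 3]. Speed limits (rad/s): [2.57, 2.57, 3.14, 3.14, 3.14, 3.14].

### API

Orientations are given as [roll, pitch, yaw] about the fixed x, y, z axes, in that order (R = Rz(yaw) Ry(pitch) Rx(roll)).
In Python, from workcell import robot, vision gives the robot as it stands.
- The arm moves only by the shell command python3 -m crank 'ROWS' [FORCE]. ROWS is JSON, a list of rows, each a list of 7 numbers: the shift along the tool's x, y, z normalised to -1 to 1, where 1 is 50 mm, then the turn, a rotation vector about the tool's x, y, z normalised to -1 to 1, where 1 is pi rad, then the opening, from 0 (shut) to 1 (fully open). In form: [[x, y, z, rx, ry, rz, jaw], ...]. A call has 1 to 20 rows; each row shifts and turns the commanded pose from where the row before left it, along the tool's axes as they then stand; what a row does not reach is not made up. A row lasts 1/8 s, in which the tool goes at most 62.5 mm and 10.7 degrees, less where a joint would pass 70% of its speed; a pose out of reach is approached as far as the arm can. A call with a number of a shift or a turn outside -1 to 1 is refused whole. A call with a gripper value outside its range is refused whole. The fingers move at their own pace and stop on an object; FORCE is the grip in N (left out, the last holds). Time passes only in rows, so rows that do not move let the fingers close. It gives the time, the measured TCP pose, the force, the opening and the grip force at its end, in the units of the state.
- robot.read_state(): the state, without advancing time (a new reading comes with each control period).
- vision.capture(name): name is "side" or "top"; returns a dict with "color" (384x512x3 uint8, blue, green, red), "mtx" (3x3 intrinsics, pixels), "rvec" (rotation vector, rad) and "tvec" (3), from world to camera coordinates, as OpenCV has them. Camera axes: x right, y down, z forward; pixel columns grow to the right and rows downward; lengths in mm; the calibration is good to about 2 mm. A picture is of the moment at which its call begins. There is no depth.
- robot.job_done(): hands the job in; it is judged then, once.
The state is a dict: "clock": time; "joint_positions": joint angles; "qvel": joint speeds; "joint_efforts": joint torques, N m; "ee_pos": TCP position; "orientation": TCP orientation; "wrist_force": force on the tool from outside, world axes, zero at the start; "ft_torque": the same for the moment, N m; "finger_gap": finger opening in mm; "gripper_force": force on a finger pad.
Only numpy, scipy, OpenCV 4.12 (cv2) and the standard library are available. Lean on these libraries where they do the work, as an engineer would, in place of code of your own. Each camera call takes 0.05 s, during which the arm holds its last target. There are 200 camera calls.

## Working session

There is one attempt and no reset: what is moved stays moved. The work goes in short steps, Python scripts to look and compute and a shell command to move; the robot and the scene stay as the last step left them, time stands still between calls to the robot, and variables do not carry over. Pictures are saved under pics/ and viewed, at most 10 in all, crops included, and the job is handed in when it is done.

```bash
mkdir -p pics; ls; python3 - <<'E'
from workcell import robot, vision
import cv2
print(robot.read_state())
for n in("side","top"):
    c=vision.capture(n); cv2.imwrite(f"pics/{n}0.png",c["color"]); print(n,c["mtx"],c["rvec"],c["tvec"])
a=cv2.imread("pics/side0.png");b=cv2.imread("pics/top0.png")
cv2.imwrite("pics/both0.png",cv2.resize(cv2.vconcat([a,b]),(512,768))[:,:])
E
```

```text
pics
{'clock': 0.0, 'joint_positions': array([ 9.89914266e-01,  1.59068039e-01,  1.59823077e+00, -2.77992154e-06,
        1.38619301e+00, -2.10111385e-01]), 'qvel': array([-0.00319143,  0.00040944, -0.00098168, -0.00072206, -0.00138237,
        0.0005671 ]), 'joint_efforts': array([ 3.13272321e-04, -3.85586214e+01, -3.22103405e+01,  7.00090989e-02,
        3.82898154e-02, -1.76136500e-04]), 'ee_pos': array([208.01574209, 535.37990502, 213.60899206]), 'orientation': array([-3.13973469e+00, -3.93434849e-04,  2.77082213e+00]), 'wrist_force': array([0.69429083, 0.73391509, 0.21188966]), 'ft_torque': array([-0.01683882,  0.03537261, -0.05038592]), 'gripper_force': 0.0, 'finger_gap': 91.67613697583765}
side [[389.95345431   0.         256.51506579]
 [  0.         389.95345431 189.51853686]
 [  0.           0.           1.        ]] [ 2.04360088 -0.53603214  0.32428005] [-430.74898611  218.96777968  804.35530193]
top [[442.33565508   0.         261.70943335]
 [  0.         442.33565508 196.28656276]
 [  0.           0.           1.        ]] [ 2.20565279 -2.15894903  0.03403857] [  37.90985249  482.23634457 1328.78963918]
```

View pics/side0.png

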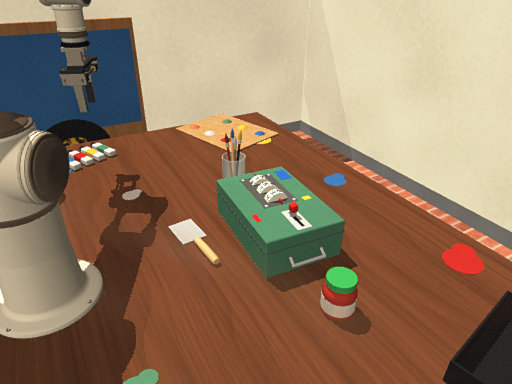

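View pics/top0.png

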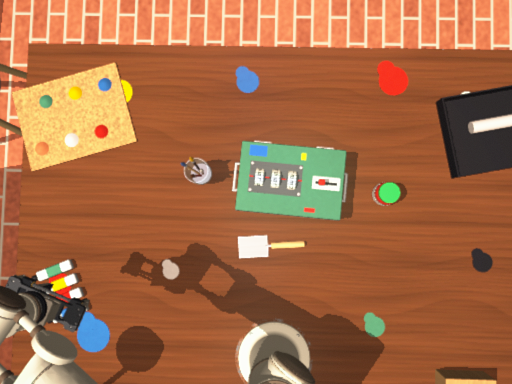

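The side view shows the chest around (280,215), with the wheels at (268,187) and the knob at (293,208). In the top view the chest corners are at about (242,142), (347,150), (341,220) and (236,211), the wheels at (260,177), (275,178) and (292,180), and the knob at (322,183).

```bash
python3 - <<'E'
import cv2
a=cv2.imread("pics/side0.png");b=cv2.imread("pics/top0.png")
cv2.imwrite("pics/sc.png",cv2.resize(a[165:225,240:320],None,fx=10,fy=10,interpolation=cv2.INTER_CUBIC))
cv2.imwrite("pics/tc.png",cv2.resize(b[136:226,232:352],None,fx=6.6,fy=6.6,interpolation=cv2.INTER_CUBIC))
E
```

```text
(no output)
```

View pics/sc.png

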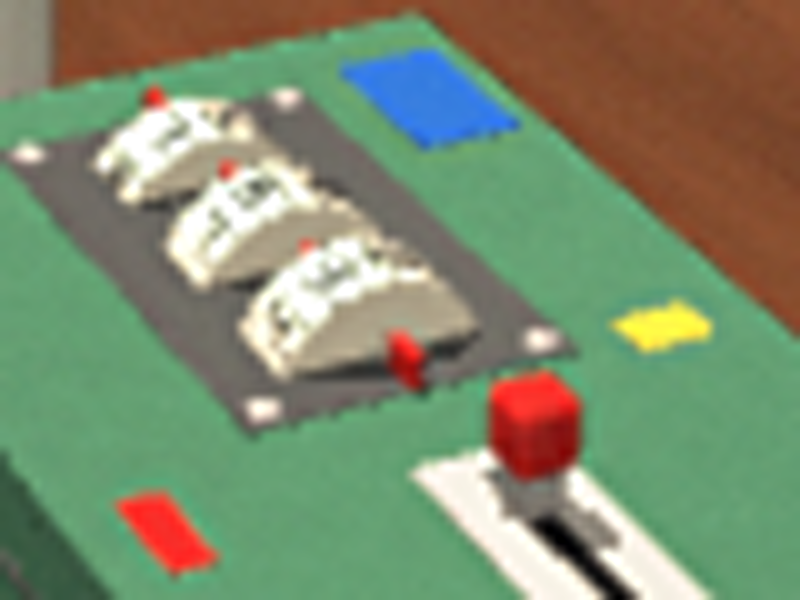

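View pics/tc.png

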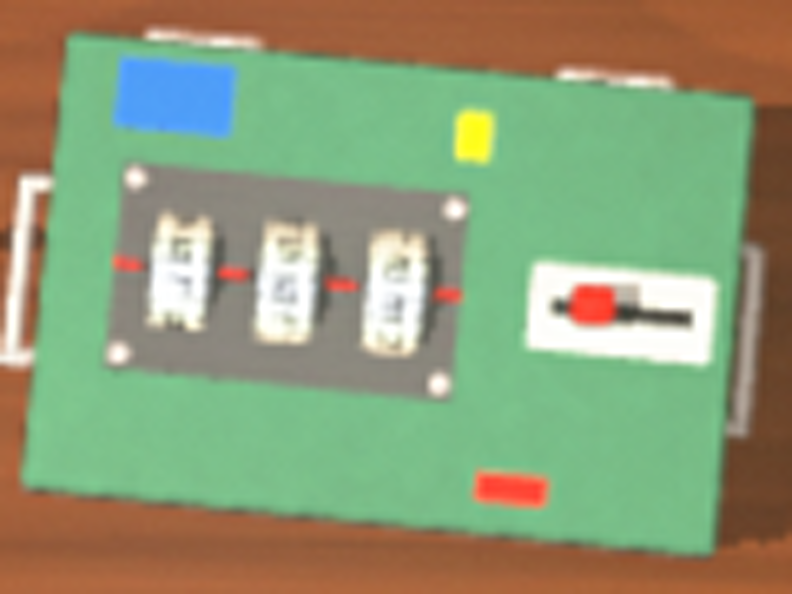

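Top-crop chest top corners: (70,35), (753,100), (715,552), (25,488). In the side crop the knob is at (535,425) and the pointers at (155,97), (228,168), (307,245) and (405,360). I'll fit the chest pose and unwrap the wheels.

```bash
cat > h.py <<'E'
import numpy as np, cv2
from scipy.optimize import least_squares
from workcell import robot, vision
def proj(c,P):
    return cv2.projectPoints(np.asarray(P,float).reshape(-1,1,3),c["rvec"],c["tvec"],c["mtx"],None)[0].reshape(-1,2)
def c2w(p,P):
    x,y,t=p; P=np.asarray(P,float); R=np.array([[np.cos(t),-np.sin(t)],[np.sin(t),np.cos(t)]])
    return np.concatenate([P[...,:2]@R.T+[x,y],P[...,2:]],-1)
WY=[90,44,-2]
def unwrap(c,p,k,dz=0,S=6):
    # rows: angle from top, far (+x) at row 0 ; cols: y from +11 to -11
    a=np.radians(np.arange(65,-66,-.5)); y=np.linspace(12,-12,24*S//2*2)
    A,Y=np.meshgrid(a,y,indexing="ij")
    P=np.stack([28*np.sin(A),WY[k]+Y,90+dz+28*np.cos(A)],-1)
    q=proj(c,c2w(p,P).reshape(-1,3)).astype(np.float32).reshape(*A.shape,2)
    return cv2.remap(c["color"],q,None,cv2.INTER_CUBIC)
E
cat > fit.py <<'E'
from h import *
T=vision.capture("top");S=vision.capture("side")
tc=np.array([[70,35],[753,100],[715,552],[25,488]])/6.6+[232,136]-.5
C=np.array([[100,150,100],[100,-150,100],[-100,-150,100],[-100,150,100]])
sk=np.array([[535,425],[155,97],[228,168],[307,245],[405,350]])/10+[240,165]-.5
K=np.array([[0,-85,122],[0,113,107],[0,67,107],[0,21,107],[0,-25,105]])
tk=np.array([[593,304],[127,264],[232,273],[341,284],[448,295]])/6.6+[232,136]-.5
f=lambda p:np.concatenate([(proj(T,c2w(p,C))-tc).ravel(),(proj(T,c2w(p,K))-tk).ravel(),(proj(S,c2w(p,K))-sk).ravel()])
r=least_squares(f,[500,0,-.08]);print(r.x);print(r.fun.reshape(-1,2).round(1).tolist())
# triangulate knob height as check
A=[cv2.projectPoints(np.zeros((1,3)),c["rvec"],c["tvec"],c["mtx"],None) for c in(T,S)]
M=[c["mtx"]@np.c_[cv2.Rodrigues(c["rvec"])[0],c["tvec"]] for c in(T,S)]
X=cv2.triangulatePoints(M[0],M[1],tk.T,sk.T);print((X[:3]/X[3]).T.round(1))
print(c2w(r.x,np.array([[0,y,118] for y in WY]+[[0,-85,122]])).round(1))
np.save("pose.npy",r.x)
rows=[]
for c in(T,S):
    rows+= [cv2.resize(unwrap(c,r.x,k),(130,520)) for k in range(3)]
cv2.imwrite("pics/un.png",cv2.hconcat(rows))
E
python3 fit.py
```

```text
[ 5.26670811e+02 -3.34835939e+01 -7.34245506e-02]
[[-1.0, -1.0], [0.3, -1.4], [0.1, 0.3], [-1.1, -0.1], [-0.5, -0.2], [-0.3, -0.2], [-0.0, -0.0], [-0.4, -0.2], [-0.4, -0.3], [-0.6, 0.4], [-0.2, 1.4], [0.1, 2.0], [0.4, 2.5], [-0.6, 1.5]]
[[ 520.2 -119.7  123.8]
 [ 534.3   78.   112.1]
 [ 530.9   33.1  113.1]
 [ 526.7  -13.2  114.9]
 [ 524.3  -59.6  110. ]]
[[ 533.3   56.3  118. ]
 [ 529.9   10.4  118. ]
 [ 526.5  -35.5  118. ]
 [ 520.4 -118.3  122. ]]
```

View pics/un.png

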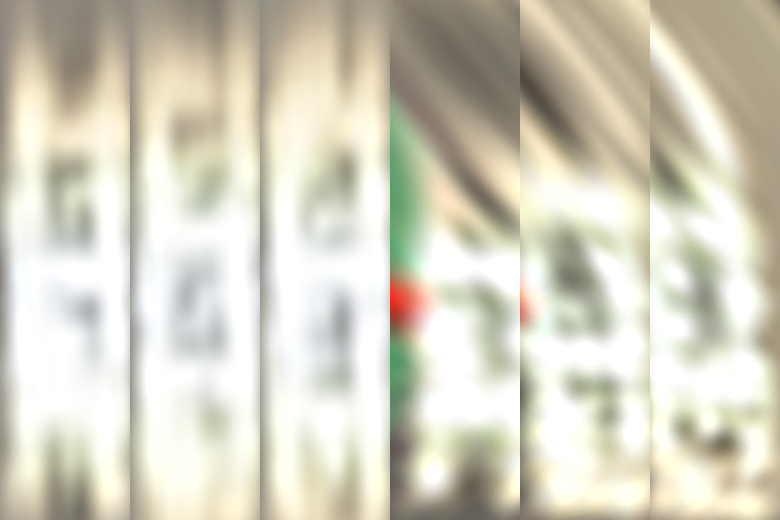

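The unwrapped strips show roughly one digit near the top of each wheel (rows 260–330), but too blurred to be sure. Fitting a rendered digit strip for phase and axle height should settle it.

```bash
cat > read.py <<'E'
from h import *
import itertools,sys
R=28
def glyph(n,font,w,h,t,px=8):
    W,H=int(w*px),int(h*px); T=max(1,int(t*px)); im=np.zeros((400,400),np.uint8)
    cv2.putText(im,str(n),(100,300),font,8,255,max(1,int(8*2.6)))
    x,y,ww,hh=cv2.boundingRect(im)
    g=cv2.resize(im[y:y+hh,x:x+ww],((W if n!=1 else max(T,int(W*.5))),H),interpolation=cv2.INTER_AREA)/255.
    o=np.zeros((H,W)); x0=(W-g.shape[1])//2; o[:,x0:x0+g.shape[1]]=g; return o
PX=4
def strip(font,w,h,t):
    # rows: angle coordinate u (rad, increasing toward robot = digit n at u=n*.6283), 0..2pi ; cols y +11..-11
    N=int(2*np.pi*R*PX); M=22*PX; s=np.zeros((N,M))
    for n in range(10):
        g=glyph(n,font,w,h,t,PX); r=np.arange(g.shape[0])-g.shape[0]//2+int(n*N/10)
        c=M//2-g.shape[1]//2; s[r%N,c:c+g.shape[1]]=g
    return s
def setup(c,p,k,dz,dx=0,dp=(0,0)):
    cam=(-cv2.Rodrigues(c["rvec"])[0].T@c["tvec"])
    a=np.radians(np.arange(-60,60,.5)); y=np.linspace(10.8,-10.8,64)
    A,Y=np.meshgrid(a,y,indexing="ij")
    P=c2w(p,np.stack([R*np.sin(A)+dx,WY[k]+Y,90+dz+R*np.cos(A)],-1))
    ct,st=np.cos(p[2]),np.sin(p[2])
    nrm=np.stack([np.sin(A)*ct,np.sin(A)*st,np.cos(A)],-1)
    v=cam-P; cosv=(nrm*v).sum(-1)/np.linalg.norm(v,axis=-1)
    m=cosv>.3
    q=proj(c,P[m])+dp; Ai,Yi,wt=A[m],Y[m],cosv[m]
    iq=np.round(q).astype(int); x0,y0=iq.min(0); w=iq[:,0].max()-x0+1
    idx=(iq[:,1]-y0)*w+iq[:,0]-x0; n=idx.max()+1
    return Ai,Yi,wt,idx,n,x0,y0,w
def score(c,geo,s,phis):
    Ai,Yi,wt,idx,n,x0,y0,w=geo
    W=np.bincount(idx,wt,n); full=W>np.percentile(W[W>0],30)
    ii=np.nonzero(full)[0]; g=cv2.cvtColor(c["color"],cv2.COLOR_BGR2GRAY).astype(float)[ii//w+y0,ii%w+x0]
    am=np.bincount(idx,wt*Ai,n)[ii]/W[ii]; ym=np.bincount(idx,wt*Yi,n)[ii]/W[ii]
    B=np.c_[np.ones(len(ii)),am,am**2,ym,ym**2]; Q,_=np.linalg.qr(B); r=g-Q@(Q.T@g)
    col=np.clip(((11-Yi)*PX).astype(int),0,s.shape[1]-1); out=[]
    for ph in phis:
        # point at angle A (toward +x): strip coord u = phi - A
        row=(((ph-Ai)%(2*np.pi))*R*PX).astype(int)%s.shape[0]
        m=np.bincount(idx,wt*s[row,col],n)[ii]/W[ii]; m=m-Q@(Q.T@m)
        out.append(-(m@r)/np.sqrt((m@m)*(r@r)+1e-9))
    return np.array(out)
phis=np.arange(0,2*np.pi,.0349)
def readall(T,S,p,font=cv2.FONT_HERSHEY_SIMPLEX,verbose=True,sz=((7,11),(8,13),(9,12),(9,15))):
    res=[]
    for k in range(3):
        tot=[];bests={}
        st=[strip(font,w,h,2) for w,h in sz]
        ST=max  # best over nuisance per camera
        cs=[]
        for c,ds in((T,(0,)),(S,(-4,-2,0,2,4))):
            best=np.full(len(phis),-1.)
            for dz in ds:
                for dp in itertools.product((-.7,0,.7),(-.7,0,.7)):
                    geo=setup(c,p,k,dz,0,dp)
                    for s in st: best=np.maximum(best,score(c,geo,s,phis))
            cs.append(best)
        t=cs[0]+cs[1]
        dig=[]
        for d in range(10):
            w=np.abs((phis-d*.6283+np.pi)%(2*np.pi)-np.pi)<.315
            j=np.argmax(np.where(w,t,-9)); dig.append((round(t[j],2),round(phis[j],2),round(cs[0][j],2),round(cs[1][j],2)))
        o=np.argsort([-x[0] for x in dig])[:4]
        print("wheel",k,[(int(i),)+tuple(map(float,dig[i])) for i in o]); res.append(dig)
    return res
if __name__=="__main__":
    T=vision.capture("top");S=vision.capture("side");p=np.load("pose.npy")
    for f in(cv2.FONT_HERSHEY_SIMPLEX,cv2.FONT_HERSHEY_DUPLEX): readall(T,S,p,f)
E
time python3 read.py
```

```text
wheel 0 [(6, 1.32, 4.01, 0.58, 0.74), (7, 1.18, 4.08, 0.62, 0.56), (3, 1.12, 1.57, 0.52, 0.6), (2, 1.12, 1.57, 0.52, 0.6)]
wheel 1 [(6, 1.22, 3.56, 0.57, 0.66), (8, 1.08, 4.78, 0.54, 0.54), (0, 1.03, 6.07, 0.57, 0.46), (9, 1.01, 5.41, 0.47, 0.54)]
wheel 2 [(7, 1.25, 4.68, 0.65, 0.6), (8, 1.22, 5.3, 0.64, 0.58), (6, 1.14, 4.05, 0.56, 0.58), (0, 1.13, 0.28, 0.56, 0.57)]
wheel 0 [(6, 1.31, 4.01, 0.61, 0.7), (7, 1.24, 4.08, 0.63, 0.6), (9, 1.13, 5.37, 0.51, 0.63), (8, 1.12, 5.34, 0.54, 0.58)]
wheel 1 [(6, 1.24, 3.56, 0.59, 0.65), (8, 1.08, 4.78, 0.56, 0.53), (0, 1.07, 6.07, 0.59, 0.48), (9, 1.04, 5.41, 0.49, 0.54)]
wheel 2 [(7, 1.24, 4.68, 0.65, 0.59), (8, 1.24, 4.75, 0.67, 0.57), (2, 1.16, 1.5, 0.62, 0.54), (9, 1.14, 5.37, 0.67, 0.47)]
real	0m52.801s
user	0m50.693s
sys	0m1.037s
```

```bash
python3 -m crank '[[0,0,0,0,0,0.058,0],[0,0,0,0,0,0.058,0],[0,0,0,0,0,0.058,0],[0,0,0,0,0,0.058,0],[0,0,0,0,0,0.058,0],[0,0,0,0,0,0.058,0],[0,0,0,0,0,0.058,0]]' 20; python3 -m crank '[[-0.5,0.4,0,0,0,0,0],[-0.756,0.6,0,0,0,0,0],[-0.756,0.6,0,0,0,0,0],[-0.756,0.6,0,0,0,0,0],[-0.756,0.6,0,0,0,0,0],[-0.756,0.6,0,0,0,0,0],[-0.756,0.6,0,0,0,0,0],[-0.756,0.6,0,0,0,0,0],[-0.756,0.6,0,0,0,0,0],[-0.756,0.6,0,0,0,0,0],[-0.756,0.6,0,0,0,0,0],[-0.756,0.6,0,0,0,0,0],[0,0,0,0,0,0,0],[0,0,0,0,0,0,0]]'
cat > st.py <<'E'
from h import *
p=np.load("pose.npy"); s=robot.read_state(); e=s["ee_pos"]
R=np.array([[np.cos(p[2]),np.sin(p[2])],[-np.sin(p[2]),np.cos(p[2])]])
c=R@(e[:2]-p[:2]); F=np.r_[R@s["wrist_force"][:2],s["wrist_force"][2]]
print("t",round(s["clock"],2),"chest xyz",c.round(1),round(e[2],2),"F",F.round(2),"ori",s["orientation"].round(4),"yaw err",round(s["orientation"][2]-p[2]-np.pi/2,4),"gap",round(s["finger_gap"],1))
E
python3 st.py
```

```text
clock: 1.18
ee_pos: [208.3, 535.8, 214.5]
orientation: [-3.141, 0.0, 1.489]
wrist_force: [-0.1, 0.9, 0.3]
finger_gap: 24.1
gripper_force: 0.0
clock: 2.92
ee_pos: [523.7, 70.4, 214.4]
orientation: [-3.141, -0.0, 1.495]
wrist_force: [-0.6, 0.5, 0.6]
finger_gap: 0.4
gripper_force: 0.0
t 2.92 chest xyz [-10.6 103.4] 214.4 F [-0.67  0.42  0.57] ori [-3.1408e+00 -5.0000e-04  1.4951e+00] yaw err -0.0022 gap 0.4
```

```bash
cat > chk.py <<'E'
import sys; from workcell import robot
f=robot.read_state()["wrist_force"][2]; print("Fz",round(f,2)); sys.exit(f>float(sys.argv[1]))
E
python3 -m crank '[[-0.268,0.25,0.4,0,0,0,0],[0,0.24,0.6,0,0,0,0],[0,0,0.5,0,0,0,0],[0,0,0.27,0,0,0,0],[0,0,0,0,0,0,0],[0,0,0,0,0,0,0]]' >/dev/null; python3 st.py
g="python3 chk.py 3.5"
$g && python3 -m crank '[[0,0,0.03,0,0,0,0],[0,0,0,0,0,0,0]]' >/dev/null && $g && python3 -m crank '[[0,0,0.03,0,0,0,0],[0,0,0,0,0,0,0]]' >/dev/null && $g && python3 -m crank '[[0,0,0.02,0,0,0,0],[0,0,0,0,0,0,0]]'  >/dev/null&& $g && python3 -m crank '[[0,0,0.02,0,0,0,0],[0,0,0,0,0,0,0]]' >/dev/null && $g && python3 -m crank '[[0,0,0.02,0,0,0,0],[0,0,0,0,0,0,0]]'  >/dev/null&& $g && python3 -m crank '[[0,0,0.02,0,0,0,0],[0,0,0,0,0,0,0]]'  >/dev/null&& $g && python3 -m crank '[[0,0,0.02,0,0,0,0],[0,0,0,0,0,0,0]]'  >/dev/null&& $g && python3 -m crank '[[0,0,0.02,0,0,0,0],[0,0,0,0,0,0,0]]' >/dev/null
python3 st.py
```

```text
t 3.67 chest xyz [15.  89.9] 127.39 F [ 0.41  0.41 -0.99] ori [3.1395e+00 1.0000e-04 1.4959e+00] yaw err -0.0015 gap 0.5
Fz -0.99
t 3.67 chest xyz [15.  89.9] 127.39 F [ 0.41  0.41 -0.99] ori [3.1395e+00 1.0000e-04 1.4959e+00] yaw err -0.0015 gap 0.5False
```

```bash
sed -i 's/sys.exit(\(.*\))$/sys.exit(int(\1))/' chk.py
g="python3 chk.py 3.5"
$g && python3 -m crank '[[0,0,0.03,0,0,0,0],[0,0,0,0,0,0,0]]' >/dev/null && $g && python3 -m crank '[[0,0,0.03,0,0,0,0],[0,0,0,0,0,0,0]]' >/dev/null && $g && python3 -m crank '[[0,0,0.02,0,0,0,0],[0,0,0,0,0,0,0]]'  >/dev/null&& $g && python3 -m crank '[[0,0,0.02,0,0,0,0],[0,0,0,0,0,0,0]]' >/dev/null && $g && python3 -m crank '[[0,0,0.02,0,0,0,0],[0,0,0,0,0,0,0]]'  >/dev/null&& $g && python3 -m crank '[[0,0,0.02,0,0,0,0],[0,0,0,0,0,0,0]]'  >/dev/null&& $g && python3 -m crank '[[0,0,0.02,0,0,0,0],[0,0,0,0,0,0,0]]'  >/dev/null&& $g && python3 -m crank '[[0,0,0.02,0,0,0,0],[0,0,0,0,0,0,0]]' >/dev/null && $g && python3 -m crank '[[0,0,0.02,0,0,0,0],[0,0,0,0,0,0,0]]' >/dev/null && $g && python3 -m crank '[[0,0,0.02,0,0,0,0],[0,0,0,0,0,0,0]]' >/dev/null
$g; python3 st.py
```

```text
Fz -0.99
Fz 0.51
Fz -0.24
Fz -1.93
Fz -0.5
Fz 0.75
Fz -0.18
Fz 0.27
Fz -0.63
Fz 0.13
Fz 0.06
t 6.17 chest xyz [14.3 89.5] 115.02 F [-0.38 -0.38  0.06] ori [-3.1414 -0.      1.4953] yaw err -0.0021 gap 0.1
```

```bash

g="python3 chk.py 3"
$g && python3 -m crank '[[0,0,0.02,0,0,0,0],[0,0,0,0,0,0,0]]' >/dev/null && $g && python3 -m crank '[[0,0,0.02,0,0,0,0],[0,0,0,0,0,0,0]]'  >/dev/null&& $g && python3 -m crank '[[0,0,0.02,0,0,0,0],[0,0,0,0,0,0,0]]' >/dev/null
$g; python3 st.py; python3 - <<'E'
from h import *
a=vision.capture("side")["color"][130:230,220:320];b=vision.capture("top")["color"][130:230,230:330]
cv2.imwrite("pics/t1.png",cv2.resize(cv2.hconcat([a,b]),(800,400),interpolation=cv2.INTER_CUBIC))
E
```

```text
Fz 0.06
Fz 1.26
Fz 5.48
Fz 5.48
t 6.67 chest xyz [14.7 89.5] 113.66 F [-0.97 -0.57  5.48] ori [3.1408e+00 1.0000e-04 1.4953e+00] yaw err -0.002 gap 0.6
```

View pics/t1.png

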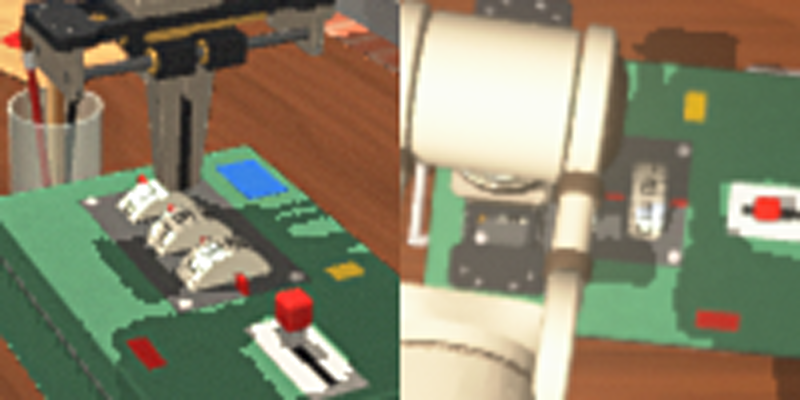

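Left half: the fingertips stand just behind the left wheel at about (182,190) and are tapered, so this touch was on the far side of the rim. The top view is hidden by the arm. I'll touch again at x = 0.

```bash

g="python3 chk.py 3"
python3 -m crank '[[0,0,-0.12,0,0,0,0],[0.01,-0.294,0,0,0,0,0],[0,0,0,0,0,0,0],[0,0,0.04,0,0,0,0],[0,0,0,0,0,0,0]]' >/dev/null; python3 st.py
$g && python3 -m crank '[[0,0,0.02,0,0,0,0],[0,0,0,0,0,0,0]]' >/dev/null && $g && python3 -m crank '[[0,0,0.02,0,0,0,0],[0,0,0,0,0,0,0]]'  >/dev/null&& $g && python3 -m crank '[[0,0,0.02,0,0,0,0],[0,0,0,0,0,0,0]]' >/dev/null&& $g && python3 -m crank '[[0,0,0.02,0,0,0,0],[0,0,0,0,0,0,0]]' >/dev/null
$g; python3 st.py
```

```text
t 7.4 chest xyz [-0.3 90. ] 116.74 F [-0.49  0.7   0.15] ori [-3.1411  0.      1.4952] yaw err -0.0021 gap 0.6
Fz 0.15
Fz -0.88
Fz 0.17
Fz 4.03
Fz 4.03
t 8.15 chest xyz [-0.1 90.1] 114.66 F [-1.59  0.68  4.03] ori [3.1409 0.     1.4953] yaw err -0.0021 gap 0.5
```

```bash

python3 -m crank '[[0,0,0.012,0,0,0,0],[0,0,0,0,0,0,0]]' >/dev/null; python3 st.py
python3 -m crank '[[0,-0.04,0,0,0,0,0],[0,-0.04,0,0,0,0,0]]' >/dev/null; python3 st.py
python3 -m crank '[[0,-0.04,0,0,0,0,0],[0,-0.04,0,0,0,0,0]]' >/dev/null; python3 st.py
python3 -m crank '[[0,0,-0.08,0,0,0,0],[0,0.34,0,0,0,0,0],[0,0,0,0,0,0,0],[0,0,0.06,0,0,0,0],[0,0,0.02,0,0,0,0],[0,0,0,0,0,0,0]]' >/dev/null; python3 st.py

```

```text
t 8.4 chest xyz [ 0.  90.1] 114.31 F [-2.49 -1.02  5.89] ori [3.1408e+00 1.0000e-04 1.4954e+00] yaw err -0.002 gap 0.4
t 8.65 chest xyz [-2.9 90.1] 114.55 F [2.44 0.84 5.54] ori [ 3.1379 -0.      1.4952] yaw err -0.0021 gap 0.5
t 8.9 chest xyz [-7.3 90.1] 114.41 F [1.98 1.15 4.6 ] ori [3.1387 0.     1.4952] yaw err -0.0022 gap 0.7
t 9.65 chest xyz [ 8.3 90.1] 114.3 F [-2.43 -0.06  7.41] ori [-3.1415e+00  1.0000e-04  1.4955e+00] yaw err -0.0018 gap 0.6
```

```bash

python3 -m crank '[[0,0,0.006,0,0,0,0],[0,-0.06,0,0,0,0,0],[0,-0.06,0,0,0,0,0],[0,-0.06,0,0,0,0,0]]' >/dev/null; python3 st.py
python3 -m crank '[[0,-0.06,0,0,0,0,0],[0,-0.06,0,0,0,0,0],[0,-0.04,0,0,0,0,0],[0,0,0,0,0,0,0]]' >/dev/null; python3 st.py
python3 -m crank '[[0,0,-0.08,0,0,0,0],[0,0.34,0,0,0,0,0],[0,0,0,0,0,0,0],[0,0,0.06,0,0,0,0],[0,0,0.02,0,0,0,0],[0,0,0,0,0,0,0]]' >/dev/null; python3 st.py
python3 -m crank '[[0,-0.06,0,0,0,0,0],[0,-0.06,0,0,0,0,0],[0,-0.06,0,0,0,0,0],[0,-0.06,0,0,0,0,0],[0,-0.04,0,0,0,0,0],[0,0,0,0,0,0,0]]' >/dev/null; python3 st.py
python3 -m crank '[[0,0,-1,0,0,0,0],[0,0,-1,0,0,0,0],[-0.5,-0.7,-0.2,0,0,0,0],[-0.5,-0.9,0,0,0,0,0],[0,-0.9,0,0,0,0,0],[0,0,0,0,0,0,0]]' >/dev/null; python3 st.py
python3 read.py; python3 - <<'E'
from h import *
a=vision.capture("side")["color"][165:215,235:295];b=vision.capture("top")["color"][155:205,245:305]
cv2.imwrite("pics/t2.png",cv2.resize(cv2.hconcat([a,b]),(800,333),interpolation=cv2.INTER_CUBIC))
E
```

```text
t 10.15 chest xyz [ 0.9 90.1] 114.55 F [2.51 0.05 5.4 ] ori [3.1376 0.     1.4953] yaw err -0.0021 gap 0.7
t 10.65 chest xyz [-7.4 90.1] 114.43 F [0.68 0.27 5.33] ori [3.1383e+00 1.0000e-04 1.4954e+00] yaw err -0.002 gap 0.7
t 11.4 chest xyz [ 8.5 90.1] 114.21 F [-1.58 -0.21  8.9 ] ori [3.1412e+00 1.0000e-04 1.4955e+00] yaw err -0.0019 gap 0.3
t 12.15 chest xyz [-4.4 90.1] 114.46 F [1.03 0.28 5.66] ori [3.1382 0.     1.4954] yaw err -0.002 gap 0.6
t 12.9 chest xyz [-133.2   40.6] 222.04 F [ 1.05 -0.06 -0.23] ori [-3.1400e+00 -3.0000e-04  1.4947e+00] yaw err -0.0027 gap 0.3
wheel 0 [(7, 1.1, 4.68, 0.44, 0.66), (8, 1.05, 5.34, 0.55, 0.5), (9, 1.04, 5.37, 0.59, 0.45), (4, 1.01, 2.72, 0.54, 0.48)]
wheel 1 [(6, 1.08, 3.59, 0.44, 0.64), (8, 1.0, 4.78, 0.48, 0.52), (9, 1.0, 5.44, 0.43, 0.56), (5, 0.95, 2.9, 0.47, 0.48)]
wheel 2 [(7, 1.21, 4.68, 0.62, 0.59), (8, 1.18, 5.3, 0.62, 0.56), (0, 1.12, 0.28, 0.54, 0.58), (6, 1.1, 4.05, 0.54, 0.56)]
wheel 0 [(7, 1.08, 4.64, 0.46, 0.62), (8, 1.05, 5.34, 0.55, 0.49), (9, 1.05, 5.37, 0.6, 0.45), (4, 1.03, 2.79, 0.54, 0.49)]
wheel 1 [(6, 1.09, 3.59, 0.46, 0.63), (9, 1.03, 5.44, 0.46, 0.57), (8, 0.99, 4.78, 0.49, 0.5), (5, 0.97, 2.93, 0.44, 0.53)]
wheel 2 [(7, 1.2, 4.68, 0.62, 0.58), (8, 1.19, 4.75, 0.62, 0.56), (2, 1.14, 1.5, 0.6, 0.54), (0, 1.12, 0.24, 0.58, 0.55)]
```

View pics/t2.png

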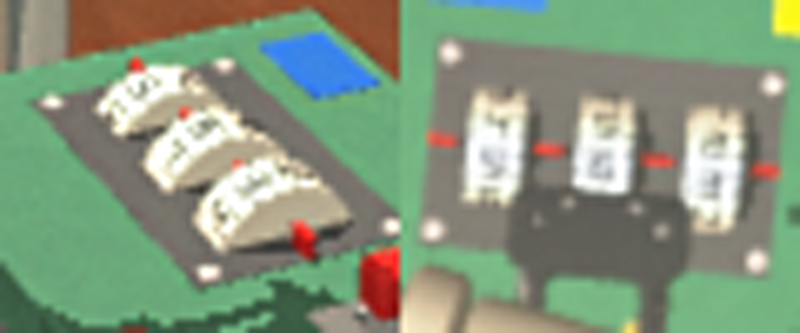

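The side half shows a clear "5"-like digit near the top of the left wheel at about (145,85). In the top half its digit centres lie above and below the pointer line at about (495,125) and (497,165), with the gripper covering part of the middle wheel. I'll sharpen the reader by fitting both epochs jointly with a shared digit style.

```bash
cat > joint.py <<'E'
from read import *
import pickle,os,sys
p=np.load("pose.npy")
def seg(n):
    im=np.zeros((400,400),np.uint8);S="abcdef bc abged abgcd fgbc afgcd afgedc abc abcdefg abcdfg".split()[n]
    L=dict(a=((100,100),(220,100)),b=((220,100),(220,200)),c=((220,200),(220,300)),d=((100,300),(220,300)),e=((100,200),(100,300)),f=((100,100),(100,200)),g=((100,200),(220,200)))
    for s in S: cv2.line(im,*L[s],255,22)
    return im
def strip2(font,w,h,thick):
    N=int(2*np.pi*R*PX);M=22*PX;s=np.zeros((N,M))
    for n in range(10):
        if font=="seg": im=seg(n)
        else:
            im=np.zeros((400,400),np.uint8);cv2.putText(im,str(n),(100,300),font,8,255,thick)
        x,y,ww,hh=cv2.boundingRect(im);H=int(h*PX);W=max(6,int(w*PX*min(1,ww/ (130+thick))))
        g=cv2.resize(im[y:y+hh,x:x+ww],(W,H),interpolation=cv2.INTER_AREA)/255.
        r=np.arange(H)-H//2+int(n*N/10);c=M//2-W//2;s[r%N,c:c+W]=g
    return cv2.GaussianBlur(s,(0,0),2)
STY=[(f,w,h,t) for f in(0,2,"seg") for w,h in((7,11),(8,13),(10,14),(10,12)) for t in(20,36) if not(f=="seg" and t==36)]
STR=[strip2(*s) for s in STY]
dps=list(itertools.product((-.8,-.4,0,.4,.8),repeat=2))
def tab(c,k,dzs):
    # -> [dz*dp, style, phi]
    return np.array([[score(c,geo,s,phis) for s in STR] for dz in dzs for geo in [setup(c,p,k,dz,0,dp) for dp in dps]]).max(0)
def cam(name,png):
    c=vision.capture(name) if png is None else dict(CAL[name],color=cv2.imread(png));return c
def best(t,k,n=5):
    # t:[style,phi]
    m=t.max(0);o=[]
    for i in np.argsort(-m):
        if all(abs((phis[i]-phis[j]+np.pi)%(2*np.pi)-np.pi)>.3 for j in o):o.append(i)
        if len(o)==n:break
    print("wheel",k,[(round(float(phis[i]),2),round(float(m[i]),3)) for i in o],"style",STY[int(t[:,o[0]].argmax())])
E
cat > j1.py <<'E'
from joint import *
T=vision.capture("top");S=vision.capture("side");cv2.imwrite("pics/T1.png",T["color"]);cv2.imwrite("pics/S1.png",S["color"])
pickle.dump({n:{q:c[q] for q in("mtx","rvec","tvec")} for n,c in(("top",T),("side",S))},open("cal.pkl","wb"))
T0=dict(T,color=cv2.imread("pics/top0.png"));S0=dict(S,color=cv2.imread("pics/side0.png"))
from multiprocessing import Pool
DZ={0:(-4,-2.5),1:(-4,-2,0,2,4),2:(-4,-2,0,2,4)}
jobs=[(c,k,DZ[k]) for k in range(3) for c in(T0,S0)]+[(T,0,DZ[0]),(S,0,DZ[0])]
with Pool() as P: r=P.starmap(tab,jobs)
for k in range(3): best(r[2*k]+r[2*k+1],k)
best(r[6]+r[7],"0 now")
pickle.dump(r,open("r1.pkl","wb"))
A=r[0]+r[1];B=r[6]+r[7]
for d in np.arange(24,44,2):
    t=A+np.roll(B,d,1); print("delta",round(d*.0349,2),end=" ");best(t,0,3)
E
time python3 j1.py; nproc
```

```text
wheel 0 [(4.05, 1.626), (1.61, 1.293), (5.37, 1.229), (2.16, 1.221), (0.35, 1.218)] style ('seg', 7, 11, 20)
wheel 1 [(3.59, 1.569), (5.41, 1.244), (4.78, 1.226), (6.07, 1.163), (2.9, 1.087)] style ('seg', 10, 12, 20)
wheel 2 [(1.61, 1.612), (5.3, 1.312), (4.75, 1.268), (0.31, 1.198), (3.42, 1.173)] style ('seg', 10, 12, 20)
wheel 0 now [(2.79, 1.587), (4.64, 1.277), (2.13, 1.265), (5.3, 1.206), (3.42, 1.068)] style ('seg', 7, 11, 20)
delta 0.84 wheel 0 [(1.61, 2.217), (3.63, 2.199), (5.37, 2.188)] style (0, 7, 11, 36)
delta 0.91 wheel 0 [(1.64, 2.102), (3.84, 2.095), (5.41, 2.094)] style (2, 10, 12, 36)
delta 0.98 wheel 0 [(3.91, 2.313), (5.48, 1.862), (1.71, 1.788)] style ('seg', 8, 13, 20)
delta 1.05 wheel 0 [(3.98, 2.686), (2.13, 1.908), (0.14, 1.904)] style ('seg', 7, 11, 20)
delta 1.12 wheel 0 [(4.01, 3.064), (0.21, 2.117), (5.9, 2.097)] style ('seg', 7, 11, 20)
delta 1.19 wheel 0 [(4.01, 3.157), (5.93, 2.312), (0.28, 2.21)] style ('seg', 7, 11, 20)
delta 1.26 wheel 0 [(4.05, 3.213), (5.93, 2.343), (0.24, 2.267)] style ('seg', 7, 11, 20)
delta 1.33 wheel 0 [(4.12, 3.109), (0.31, 2.327), (6.0, 2.268)] style ('seg', 7, 11, 20)
delta 1.4 wheel 0 [(4.15, 2.782), (0.38, 2.25), (6.04, 2.103)] style ('seg', 7, 11, 20)
delta 1.47 wheel 0 [(4.22, 2.394), (1.61, 2.112), (5.41, 2.093)] style ('seg', 7, 11, 20)
4
real	2m25.375s
user	8m53.853s
sys	0m1.538s
```

All three now read clearly; the digits are seven-segment. Left is at 2.79 and needs −0.28 rad, middle is at 3.59 and needs +0.81, right is at 1.61 and needs +1.53. I'll finish the left wheel.

```bash

python3 -m crank '[[0.33,0.915,0,0,0,0,0],[0.33,0.915,0,0,0,0,0],[0.33,0.915,0,0,0,0,0],[0,0,0.9,0,0,0,0],[0,0,0.8,0,0,0,0],[0,0,0.36,0,0,0,0],[0,0,0,0,0,0,0],[0,0,0,0,0,0,0]]' >/dev/null; python3 st.py
```

```text
t 14.2 chest xyz [ 8.3 89.5] 122.01 F [-0.25 -0.14  0.42] ori [3.1385e+00 2.0000e-04 1.4954e+00] yaw err -0.002 gap 0.2
```

```bash
g="python3 chk.py 5"
python3 -m crank '[[0,-0.06,0.1,0,0,0,0],[0,0,0.03,0,0,0,0],[0,0,0,0,0,0,0]]' >/dev/null; python3 st.py
$g && python3 -m crank '[[0,0,0.016,0,0,0,0],[0,0,0,0,0,0,0]]' >/dev/null; $g && python3 -m crank '[[0,0,0.016,0,0,0,0],[0,0,0,0,0,0,0]]' >/dev/null;$g && python3 -m crank '[[0,0,0.016,0,0,0,0],[0,0,0,0,0,0,0]]' >/dev/null;$g && python3 -m crank '[[0,0,0.016,0,0,0,0],[0,0,0,0,0,0,0]]' >/dev/null; python3 st.py
```

```text
t 14.57 chest xyz [ 4.4 89.5] 114.69 F [-1.94  0.62  4.92] ori [3.1403e+00 1.0000e-04 1.4954e+00] yaw err -0.002 gap 0.7
Fz 4.92
Fz 8.32
Fz 8.32
Fz 8.32
t 14.82 chest xyz [ 4.5 89.5] 114.2 F [-2.86 -0.43  8.32] ori [3.1402e+00 1.0000e-04 1.4954e+00] yaw err -0.002 gap 0.6
```

```bash
g="python3 chk.py 5"
python3 -m crank '[[0,-0.05,0,0,0,0,0],[0,-0.06,0,0,0,0,0],[0,-0.06,0,0,0,0,0],[0,0,0,0,0,0,0]]' >/dev/null; python3 st.py
python3 -m crank '[[0,0,-0.24,0,0,0,0],[-0.45,-0.06,0,0,0,0,0],[-0.46,0,0,0,0,0,0],[0,0,0,0,0,0,0],[0,0,0,0,0,0,0]]' >/dev/null; python3 st.py
$g && python3 -m crank '[[0,0,0.02,0,0,0,0],[0,0,0,0,0,0,0]]' >/dev/null; $g && python3 -m crank '[[0,0,0.02,0,0,0,0],[0,0,0,0,0,0,0]]' >/dev/null;$g && python3 -m crank '[[0,0,0.02,0,0,0,0],[0,0,0,0,0,0,0]]' >/dev/null;$g && python3 -m crank '[[0,0,0.02,0,0,0,0],[0,0,0,0,0,0,0]]' >/dev/null;$g && python3 -m crank '[[0,0,0.02,0,0,0,0],[0,0,0,0,0,0,0]]' >/dev/null;$g && python3 -m crank '[[0,0,0.02,0,0,0,0],[0,0,0,0,0,0,0]]' >/dev/null;$g && python3 -m crank '[[0,0,0.02,0,0,0,0],[0,0,0,0,0,0,0]]' >/dev/null;$g && python3 -m crank '[[0,0,0.02,0,0,0,0],[0,0,0,0,0,0,0]]' >/dev/null; python3 st.py
```

```text
t 15.32 chest xyz [-2.9 89.5] 114.45 F [0.61 0.83 6.27] ori [3.1372e+00 1.0000e-04 1.4952e+00] yaw err -0.0021 gap 0.5
t 15.95 chest xyz [-7.9 44.6] 124.89 F [ 0.21 -0.07  0.54] ori [-3.1411e+00 -5.0000e-04  1.4952e+00] yaw err -0.0022 gap 0.7
Fz 0.54
Fz 0.31
Fz -0.37
Fz 0.31
Fz -0.0
Fz 0.14
Fz -0.13
Fz 2.42
t 17.95 chest xyz [-7.4 44.1] 117.72 F [-2.58 -0.06  6.8 ] ori [3.1409e+00 1.0000e-04 1.4954e+00] yaw err -0.002 gap 0.5
```

```bash

python3 -m crank '[[0,0,0.006,0,0,0,0],[0,0.06,0,0,0,0,0],[0,0.06,0,0,0,0,0],[0,0.06,0,0,0,0,0]]' >/dev/null; python3 st.py
python3 -m crank '[[0,0.06,0,0,0,0,0],[0,0,0,0,0,0,0]]' >/dev/null; python3 st.py
python3 -m crank '[[0,0,-0.08,0,0,0,0],[0,-0.28,0,0,0,0,0],[0,0,0,0,0,0,0],[0,0,0.06,0,0,0,0],[0,0,0.02,0,0,0,0],[0,0,0,0,0,0,0]]' >/dev/null; python3 st.py
```

```text
t 18.45 chest xyz [ 1.9 44. ] 117.67 F [-2.29 -0.1   7.34] ori [3.1405e+00 2.0000e-04 1.4954e+00] yaw err -0.002 gap 0.3
t 18.7 chest xyz [ 5.2 44. ] 117.72 F [-1.23 -0.11  6.08] ori [3.1399e+00 1.0000e-04 1.4953e+00] yaw err -0.002 gap 0.2
t 19.45 chest xyz [-9.1 44. ] 117.51 F [-3.24  0.34  6.72] ori [3.1410e+00 1.0000e-04 1.4954e+00] yaw err -0.002 gap 0.3
```

```bash
g="python3 chk.py 5"
python3 -m crank '[[0,0.06,0,0,0,0,0],[0,0.06,0,0,0,0,0],[0,0.06,0,0,0,0,0],[0,0.03,0,0,0,0,0],[0,0,0,0,0,0,0]]' >/dev/null; python3 st.py
python3 -m crank '[[0,0,-0.16,0,0,0,0],[-0.46,-0.1,0,0,0,0,0],[-0.46,-0.1,0,0,0,0,0],[0,0,0,0,0,0,0],[0,0,0,0,0,0,0]]' >/dev/null; python3 st.py
$g && python3 -m crank '[[0,0,0.02,0,0,0,0],[0,0,0,0,0,0,0]]' >/dev/null; $g && python3 -m crank '[[0,0,0.02,0,0,0,0],[0,0,0,0,0,0,0]]' >/dev/null;$g && python3 -m crank '[[0,0,0.02,0,0,0,0],[0,0,0,0,0,0,0]]' >/dev/null;$g && python3 -m crank '[[0,0,0.02,0,0,0,0],[0,0,0,0,0,0,0]]' >/dev/null;$g && python3 -m crank '[[0,0,0.02,0,0,0,0],[0,0,0,0,0,0,0]]' >/dev/null;$g && python3 -m crank '[[0,0,0.02,0,0,0,0],[0,0,0,0,0,0,0]]' >/dev/null;$g && python3 -m crank '[[0,0,0.02,0,0,0,0],[0,0,0,0,0,0,0]]' >/dev/null;$g && python3 -m crank '[[0,0,0.02,0,0,0,0],[0,0,0,0,0,0,0]]' >/dev/null; python3 st.py
```

```text
t 20.07 chest xyz [ 1.9 44. ] 117.7 F [-2.38 -0.24  6.82] ori [3.1401e+00 2.0000e-04 1.4953e+00] yaw err -0.0021 gap 0.7
t 20.7 chest xyz [-9.2 -1.4] 124.58 F [0.35 0.35 0.75] ori [ 3.1416e+00 -4.0000e-04  1.4952e+00] yaw err -0.0022 gap 0.6
Fz 0.75
Fz -0.24
Fz 0.08
Fz -0.21
Fz 3.1
Fz 7.47
Fz 7.47
Fz 7.47
t 21.95 chest xyz [-9. -2.] 120.41 F [-2.6  -0.06  7.47] ori [3.1411e+00 2.0000e-04 1.4954e+00] yaw err -0.0019 gap 0.3
```

```bash

python3 -m crank '[[0,0.06,0,0,0,0,0],[0,0.06,0,0,0,0,0],[0,0.06,0,0,0,0,0],[0,0.06,0,0,0,0,0],[0,0.06,0,0,0,0,0],[0,0.04,0,0,0,0,0],[0,0,0,0,0,0,0]]' >/dev/null; python3 st.py
python3 -m crank '[[0,0,-0.08,0,0,0,0],[0,-0.34,0,0,0,0,0],[0,0,0,0,0,0,0],[0,0,0.06,0,0,0,0],[0,0,0.02,0,0,0,0],[0,0,0,0,0,0,0]]' >/dev/null; python3 st.py
python3 -m crank '[[0,0.06,0,0,0,0,0],[0,0.06,0,0,0,0,0],[0,0.06,0,0,0,0,0],[0,0.06,0,0,0,0,0],[0,0.06,0,0,0,0,0],[0,0.04,0,0,0,0,0],[0,0,0,0,0,0,0]]' >/dev/null; python3 st.py
python3 -m crank '[[0,0,-0.08,0,0,0,0],[0,-0.34,0,0,0,0,0],[0,0,0,0,0,0,0],[0,0,0.06,0,0,0,0],[0,0,0.02,0,0,0,0],[0,0,0,0,0,0,0]]' >/dev/null; python3 st.py
python3 -m crank '[[0,0.06,0,0,0,0,0],[0,0.06,0,0,0,0,0],[0,0.06,0,0,0,0,0],[0,0,0,0,0,0,0]]' >/dev/null; python3 st.py
python3 -m crank '[[0,0,-1,0,0,0,0],[0,0,-1,0,0,0,0],[-0.8,-0.7,-0.2,0,0,0,0],[-0.8,-0.7,0,0,0,0,0],[-0.8,-0.7,0,0,0,0,0],[0,-0.9,0,0,0,0,0],[0,-0.9,0,0,0,0,0],[0,0,0,0,0,0,0],[0,0,0,0,0,0,0]]' >/dev/null; python3 st.py
cat > j2.py <<'E'
from joint import *
import sys
STR[:]=[s for s,y in zip(STR,STY) if y[0]=="seg"];STY[:]=[y for y in STY if y[0]=="seg"]
T=vision.capture("top");S=vision.capture("side");cv2.imwrite(f"pics/T{sys.argv[1]}.png",T["color"]);cv2.imwrite(f"pics/S{sys.argv[1]}.png",S["color"])
from multiprocessing import Pool
DZ=((-4,-3),(-1,0,1),(2,3,4))
with Pool() as P: r=P.starmap(tab,[(c,k,DZ[k]) for k in range(3) for c in(T,S)])
for k in range(3): best(r[2*k]+r[2*k+1],k,3);best(r[2*k],"top",2);best(r[2*k+1],"side",2)
E
python3 j2.py 2
```

```text
t 22.82 chest xyz [ 8.4 -2. ] 120.57 F [-0.63  0.19  6.31] ori [3.1402e+00 2.0000e-04 1.4953e+00] yaw err -0.002 gap 0.7
t 23.57 chest xyz [-8.6 -2. ] 120.48 F [-2.52  0.07  6.88] ori [3.1409e+00 2.0000e-04 1.4954e+00] yaw err -0.002 gap 0.8
t 24.45 chest xyz [ 8.8 -2.1] 120.6 F [-0.56  0.73  6.44] ori [3.1401e+00 3.0000e-04 1.4954e+00] yaw err -0.002 gap 0.3
t 25.2 chest xyz [-8.4 -2.1] 120.53 F [-2.24  0.83  6.09] ori [3.1407e+00 3.0000e-04 1.4953e+00] yaw err -0.002 gap 0.2
t 25.7 chest xyz [ 0.9 -2.1] 120.61 F [-0.87  1.06  6.82] ori [3.1401e+00 2.0000e-04 1.4954e+00] yaw err -0.002 gap 0.2
t 26.82 chest xyz [-194.9 -121.9] 229.91 F [-0.26  0.68 -0.04] ori [3.1406e+00 5.0000e-04 1.4950e+00] yaw err -0.0024 gap 0.5
wheel 0 [(2.58, 1.677), (3.25, 1.332), (5.1, 1.313)] style ('seg', 10, 12, 20)
wheel top [(2.62, 0.813), (3.25, 0.687)] style ('seg', 10, 12, 20)
wheel side [(2.58, 0.869), (3.21, 0.718)] style ('seg', 10, 12, 20)
wheel 1 [(4.47, 1.537), (0.7, 1.197), (3.21, 1.152)] style ('seg', 7, 11, 20)
wheel top [(4.43, 0.746), (5.69, 0.581)] style ('seg', 7, 11, 20)
wheel side [(4.4, 0.837), (0.7, 0.685)] style ('seg', 10, 12, 20)
wheel 2 [(3.18, 1.513), (5.06, 1.367), (2.55, 1.341)] style ('seg', 8, 13, 20)
wheel top [(3.11, 0.739), (5.06, 0.658)] style ('seg', 8, 13, 20)
wheel side [(3.18, 0.812), (2.55, 0.791)] style ('seg', 10, 12, 20)
```

All three wheels read within 0.07 rad of the code (2.58, 4.47, 3.18). Now the bolt.

```bash

python3 -m crank '[[0.345,0.975,0,0,0,0,0],[0.345,0.975,0,0,0,0,0],[0.345,0.975,0,0,0,0,0],[0.345,0.975,0,0,0,0,0],[0,0,0.9,0,0,0,0],[0,0,0.5,0,0,0,0],[0,0,0,0,0,0,0],[0,0,0,0,0,0,0]]' >/dev/null; python3 st.py
```

```text
t 27.93 chest xyz [  0.7 -53. ] 160.54 F [ 0.37 -0.23  0.16] ori [3.1402e+00 4.0000e-04 1.4958e+00] yaw err -0.0016 gap 0.3
```

```bash

python3 -m crank '[[0,0,0.5,0,0,0,0],[0,0,0.38,0,0,0,0],[0,0,0,0,0,0,0],[0,0,0,0,0,0,0],[-0.1,0,0,0,0,0,0],[-0.08,0,0,0,0,0,0],[0,0,0,0,0,0,0]]' >/dev/null; python3 st.py
for i in 1; do python3 -m crank '[[-0.03,0,0,0,0,0,0],[0,0,0,0,0,0,0]]' >/dev/null; python3 st.py; done
python3 -m crank '[[-0.03,0,0,0,0,0,0],[0,0,0,0,0,0,0]]' >/dev/null; python3 st.py
python3 -m crank '[[-0.03,0,0,0,0,0,0],[0,0,0,0,0,0,0]]' >/dev/null; python3 st.py
```

```text
t 28.8 chest xyz [ -0.2 -62.4] 115.94 F [-0.26  0.42 -0.26] ori [3.1410e+00 2.0000e-04 1.4947e+00] yaw err -0.0027 gap 0.6
t 29.05 chest xyz [ -0.4 -63.5] 115.58 F [0.31 0.24 0.2 ] ori [-3.1415  0.      1.4952] yaw err -0.0021 gap 0.2
t 29.3 chest xyz [ -0.4 -65. ] 115.58 F [ 0.8   0.68 -0.03] ori [-3.1416  0.      1.4952] yaw err -0.0021 gap 0.8
t 29.55 chest xyz [ -0.4 -66.5] 115.61 F [-0.04  0.64  0.54] ori [3.1416 0.     1.4952] yaw err -0.0021 gap 0.5
```

```bash
cat > chy.py <<'E'
import sys; from workcell import robot
s=robot.read_state();f=s["wrist_force"];p=-0.0734
fy=-0.0-(-.0733)*f[0]+.9973*f[1]; print("Fy",round(fy,2)); sys.exit(int(abs(fy)>float(sys.argv[1])))
E
g="python3 chy.py 9"
$g && python3 -m crank '[[-0.03,0,0,0,0,0,0],[0,0,0,0,0,0,0]]' >/dev/null; $g && python3 -m crank '[[-0.03,0,0,0,0,0,0],[0,0,0,0,0,0,0]]' >/dev/null; $g && python3 -m crank '[[-0.03,0,0,0,0,0,0],[0,0,0,0,0,0,0]]' >/dev/null;$g && python3 -m crank '[[-0.03,0,0,0,0,0,0],[0,0,0,0,0,0,0]]' >/dev/null;$g && python3 -m crank '[[-0.03,0,0,0,0,0,0],[0,0,0,0,0,0,0]]' >/dev/null;$g && python3 -m crank '[[-0.03,0,0,0,0,0,0],[0,0,0,0,0,0,0]]' >/dev/null;python3 st.py
```

```text
Fy 0.64
Fy -0.21
Fy 2.74
Fy 1.95
Fy 2.26
Fy 1.84
t 31.05 chest xyz [ -0.5 -75.6] 115.59 F [0.49 1.57 0.01] ori [-3.1415e+00  2.0000e-04  1.4952e+00] yaw err -0.0022 gap 0.5
```

The bolt is past the pin stop with only about 2 N of drag. I'll keep pushing with the guard.

```bash
g="python3 chy.py 8"
$g && python3 -m crank '[[-0.04,0,0,0,0,0,0],[-0.04,0,0,0,0,0,0],[-0.04,0,0,0,0,0,0],[0,0,0,0,0,0,0]]' >/dev/null; $g && python3 -m crank '[[-0.04,0,0,0,0,0,0],[-0.04,0,0,0,0,0,0],[-0.04,0,0,0,0,0,0],[0,0,0,0,0,0,0]]' >/dev/null; $g && python3 -m crank '[[-0.04,0,0,0,0,0,0],[-0.04,0,0,0,0,0,0],[-0.04,0,0,0,0,0,0],[0,0,0,0,0,0,0]]' >/dev/null; python3 st.py
$g && python3 -m crank '[[-0.02,0,0,0,0,0,0],[0,0,0,0,0,0,0]]' >/dev/null;$g && python3 -m crank '[[-0.02,0,0,0,0,0,0],[0,0,0,0,0,0,0]]' >/dev/null;$g && python3 -m crank '[[-0.02,0,0,0,0,0,0],[0,0,0,0,0,0,0]]' >/dev/null;$g && python3 -m crank '[[-0.02,0,0,0,0,0,0],[0,0,0,0,0,0,0]]' >/dev/null;$g && python3 -m crank '[[-0.02,0,0,0,0,0,0],[0,0,0,0,0,0,0]]' >/dev/null;$g && python3 -m crank '[[-0.02,0,0,0,0,0,0],[0,0,0,0,0,0,0]]' >/dev/null; $g; python3 st.py
```

```text
Fy 1.57
Fy 1.2
Fy 1.95
t 32.55 chest xyz [ -0.5 -93.8] 115.58 F [-0.2   0.99  1.06] ori [-3.1415e+00  4.0000e-04  1.4952e+00] yaw err -0.0022 gap 0.2
Fy 0.99
Fy 2.43
Fy 1.41
Fy 2.66
Fy 2.51
Fy 3.44
Fy 5.7
t 34.05 chest xyz [ -0.5 -98.5] 115.57 F [-0.71  5.7   0.98] ori [-3.1414e+00 -2.0000e-03  1.4953e+00] yaw err -0.0021 gap 0.5
```

The force is rising at −98.5 mm, which is the end stop after about 30 mm. I'll back off, lift clear and look.

```bash

python3 -m crank '[[0.12,0,0,0,0,0,0],[0.12,0,0,0,0,0,0],[0,0,0,0,0,0,0],[0,0,-0.8,0,0,0,0],[0,0,-0.8,0,0,0,0],[0,0,-0.8,0,0,0,0],[0,-0.9,0,0,0,0,0],[-0.8,-0.9,0,0,0,0,0],[-0.8,-0.9,0,0,0,0,0],[-0.8,-0.9,0,0,0,0,0],[0,0,0,0,0,0,0],[0,0,0,0,0,0,0],[0,0,0,0,0,0,0]]' >/dev/null; python3 st.py
python3 j2.py 3; python3 - <<'E'
import cv2
a=cv2.imread("pics/S3.png")[165:265,215:345];b=cv2.imread("pics/T3.png")[132:232,230:360]
cv2.imwrite("pics/fin.png",cv2.resize(cv2.hconcat([a,b]),(800,308),interpolation=cv2.INTER_CUBIC))
E
```

```text
t 35.67 chest xyz [-179.9 -206.3] 235.6 F [-0.08  1.03 -0.1 ] ori [ 3.1416e+00 -2.0000e-04  1.4976e+00] yaw err 0.0002 gap 0.3
wheel 0 [(2.55, 1.328), (3.25, 1.04), (4.36, 1.03)] style ('seg', 8, 13, 20)
wheel top [(2.51, 0.81), (3.25, 0.689)] style ('seg', 8, 13, 20)
wheel side [(2.55, 0.551), (4.29, 0.507)] style ('seg', 8, 13, 20)
wheel 1 [(4.47, 1.547), (0.7, 1.204), (3.21, 1.156)] style ('seg', 7, 11, 20)
wheel top [(4.43, 0.752), (5.76, 0.586)] style ('seg', 7, 11, 20)
wheel side [(4.4, 0.839), (0.7, 0.686)] style ('seg', 10, 12, 20)
wheel 2 [(3.14, 1.491), (5.06, 1.355), (2.58, 1.338)] style ('seg', 10, 12, 20)
wheel top [(3.21, 0.739), (5.06, 0.66)] style ('seg', 8, 13, 20)
wheel side [(3.18, 0.791), (2.55, 0.774)] style ('seg', 10, 12, 20)
```

View pics/fin.png

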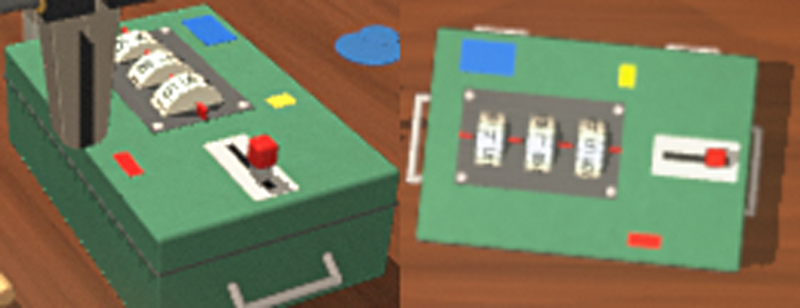

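The knob is at the right end of its slot, at (715,157) in the top half. The wheels read 4-7-5 and the arm is clear of the chest.

```bash
python3 -c "
from workcell import robot; print(robot.job_done())"
```

```text
the job is handed in; nothing more can be done
None
```

I unlocked the chest and handed the job in: the wheels read 4-7-5 in the last pictures, each within about 0.1 rad, the bolt is drawn about 30 mm to its end stop, and the arm is clear; the largest force I read was 8.9 N and it took about 36 s, but the hand-in returned no verdict.

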